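# Change the reaming fixture over to the short plate

## Task

Change the fixture over from the long drilled plate to the short one: lift both guide bridges off and lay them side by side on the black rubber mat, put the long plate in the steel tray, and lay the short plate in its place in the nest, flat and lengthwise. Slide the stop along its bar until the front of its collar (the face towards the nest) is level with the ring nearest the nest, then set each bridge back on the pair of posts it came from.

Things in the scene. Friction and masses are not known exactly. Their poses are not given: they have to be found in the camera images.
- fixture: Fixed dark steel base, 12 mm thick, x = -76 to 158, y = +-76 mm; x along the nest, origin on the nest axis at bench height. Two bridge stations, at x = -41 and +22 mm: each a post either side (y = +-46 to +-75, tops 42 mm up), dowels to 55 mm (tapered above 50) leaving a bridge lying along y 4 mm of play all round. A hex key and a nut lie on the base at y < -10.
- nest (a point): Where the short plate's centre belongs, 26 mm above the bench; axes as the fixture's, plate lengthwise along x. It lies on two pads (tops 22 mm up, at x = -30 and +37 from here) between side dowels there (y = +-24.5, radius 3, 34 mm high, tapered above 28), 5 mm from the fixed end stop (face at x = -50, 34 mm high). The sliding stop can push it along x.
- short_ring (a point): Dark turned ring on the stop's guide bar, the one of two nearer the nest (the other, 20 mm further in +x, is for long plates); point on the bar's axis; axes as the fixture's. The bar: 14 mm thick, along x, 32 mm above the bench, free from x = -18 to +72 mm from here, between two end blocks 48 mm high.
- stop_knob (a point): Middle of the stop's knurled steel knob, 22 mm across, 22 mm high, 64 mm above the bench; grasp it from above. It is over the middle of the 18 mm long collar, so the collar's nest-side face is 9 mm nearer the nest. Slides along the fixture's x only, friction 2.5 N, stays put; starts 27 to 49 mm too far in +x. Its nose ends 47 mm nestward of the knob: the long plate blocks its way.
- bridge_single_mid (a point): Guide bridge with ONE large dark bush (25 mm across, 5 mm proud) at the middle: loose aluminium bar 28 x 124 x 14 mm, long along its y axis, 0.14 kg. Point at the bar's centre, half-way up. It starts on one of the two stations (either), underside 42 mm up, across the long plate. Grasp the middle across the 28 mm.
- bridge_twin_mid (a point): Guide bridge with TWO small dark bushes (15 mm across, 9 mm proud, 15 mm either side of the middle): else the same loose aluminium bar 28 x 124 x 14 mm, long along its y axis; point at the bar's centre, half-way up. It starts on the other station.
- long_plate_mid (a point): Long drilled plate, loose, 35 x 110 x 8 mm, long along its y axis, 0.08 kg; point at its centre, half-way up. It starts in the nest under the bridges, 26 mm above the bench.
- short_plate_mid (a point): Short drilled plate, loose, 30 x 90 x 8 mm, long along its y axis, 0.05 kg; point at its centre, half-way up. It starts flat on the bench.
- mat: Black rubber mat, fixed, 140 (x) x 145 (y) x 6 mm; origin at the centre of its underside. There is room for both bridges side by side, each parallel to the mat's y axis, at x = -35 and x = +35 mm.
- tray: Shallow steel tray, fixed, 120 (x) x 160 (y) x 20 mm, walls and floor 2 mm; origin at the centre of its underside. The long plate fits flat in it along its y axis.
Mind the look-alikes: they are no part of the job. What is shaped like the part that bears long_plate_mid but yellow is not meant.

How it is judged:
On the way:
1. both bridges lie on the rubber mat at the same time (x of bridge_single_mid in the frame of mat between -0.07 and 0.07 m and y of bridge_single_mid in the frame of mat between -0.0725 and 0.0725 m and height (world z) of each of bridge_single_mid, bridge_twin_mid below 0.018 m and x of bridge_twin_mid in the frame of mat between -0.07 and 0.07 m and y of bridge_twin_mid in the frame of mat between -0.0725 and 0.0725 m), for 0.2 s.
At the end, for the whole second after the job is handed in: Both bridges within 9 mm of where they began, level between their dowels; short plate flat on the nest pads, within 10 mm along and 9 mm across, lengthwise; collar face within 5 mm of the ring nearest the nest; long plate flat in the tray; all released and at rest (distance of each of bridge_single_mid, bridge_twin_mid from where it was at the start of the episode below 0.009 m and angle between each of bridge_single_mid, bridge_twin_mid, short_plate_mid's own z axis and vertical below 0.06 rad and x of long_plate_mid in the frame of tray between -0.06 and 0.06 m and y of long_plate_mid in the frame of tray between -0.08 and 0.08 m and height (world z) of long_plate_mid below 0.01 m and angle between long_plate_mid's own z axis and vertical below 0.1 rad and linear speed of each of bridge_single, bridge_twin, short_plate, long_plate below 0.02 m/s and x of short_plate_mid in the frame of nest between -0.01 and 0.01 m and y of short_plate_mid in the frame of nest between -0.009 and 0.009 m and z of short_plate_mid in the frame of nest between -0.003 and 0.003 m and angle between the y axis of short_plate_mid and the x axis of fixture, either way round below 0.22 rad and x of stop_knob in the frame of short_ring between 0.004 and 0.014 m); the robot touches nothing.
It also fails if it takes over 141 s, if anything falls off the work surface, if the arm or the gripper's body presses on something with over 40 N, if the wrist force passes 120 N, or if a joint passes its speed limit or range.

## Robot

A 6-joint arm with a two-finger parallel gripper is mounted at the origin on the work surface; the furniture and walls round the work are solid. World frame = base frame: x ahead of the robot, y to its left, z up, the work surface at z = 0. Lengths are in m, angles in rad, forces in N, time in s.
With the tool pointing down it reaches from about 0.375 to 0.9 m from the base axis. Payload 3.1 kg.
Tool frame: the origin (TCP) lies where the fingers leave the gripper's body, on its centre line; the fingertips stand 70 mm ahead of it and the grasp point (between the pads) lies 51 mm ahead of it (robot.tip_reach is the distance from the TCP to the fingertips, in m); z points along the fingers, y is the line along which they close (so a half turn about z gives the same grasp; the last joint's range is limited). The gripper opens to 87 mm and grips with 3 to 60 N. Pads are 19 mm wide; open, the fingers measure 117 mm over their backs; the gripper's body (75 mm by 190 mm) begins 51 mm behind the grasp point.
Start: joints at [-1.29, 0.527, 1.433, -0, 1.181, -0.178], TCP at [0.277, -0.56, 0.292] pointing down, gripper open.
Joint ranges: [-3.08, 3.08], [-0.75, 2.2], [0.22, 2.44], [-1.43, 4.57], [0, 2.65], [-2.85, 2.85]. Speed limits (rad/s): [2.79, 2.79, 3.14, 3.14, 3.14, 3.14].

## Interface

Orientations are given as a unit quaternion [x, y, z, w].
In Python, from rig import robot gives the robot as it stands.
- The arm moves only by the tool carry_out, never from a script. Its argument "rows" is a list that holds one entry, the list of rows, each a list of 6 numbers: the shift along the tool's x, y, z in mm, then the turn, a rotation vector about the tool's x, y, z in units of 8 degrees (1.0 is 8 degrees). A call has 1 to 20 rows; each row is the pose to reach, as a shift and turn from the pose commanded when the call began, along the tool's axes at that moment; what a row does not reach only later rows make up. A row lasts 1/10 s, in which the tool goes at most 50 mm and 8.59 degrees, less where a joint would pass 70% of its speed; a pose out of reach is approached as far as the arm can. A call with a gripper value outside its range is refused whole. "fingers" is the opening, from 0 (shut) to 1 (fully open), set as the call begins (left out, the last holds). The fingers move at their own pace and stop on an object; "grip_force" is the grip in N (left out, the last holds). Time passes only in rows, so rows that repeat a pose let the fingers close. It gives the time, the measured TCP pose, the force and the opening at its end, in the units of the state.
- robot.get_obs(): the state, without advancing time (a new reading comes with each control period).
- robot.camera(name): name is "side" or "top"; returns a dict with "color" (480x640x3 uint8, red, green, blue), "depth" (480x640 float32, m along the optical axis (not along the pixel's ray), 0 where there is no reading), "K" (3x3 intrinsics, pixels), "camera_from_world" (4x4, takes a point from world to camera coordinates). Camera axes: x right, y down, z forward; pixel columns grow to the right and rows downward; lengths in m; the calibration is good to about 2 mm. A picture is of the moment at which its call begins.
- robot.hand_in(): hands the job in, once; it reports no verdict.
The state is a dict: "time": time; "q": joint angles; "joint_velocities": joint speeds; "joint_torque": joint torques, N m; "position": TCP position; "tool_rot": TCP orientation; "ft_force": force on the tool from outside, world axes, zero at the start; "moment": the same for the moment, N m; "grip_width": finger opening in m.
Only numpy, scipy, OpenCV 4.12 (cv2) and the standard library are available. Lean on these libraries where they do the work, as an engineer would, in place of code of your own. Each camera call takes 0.05 s, during which the arm holds its last target. There are 200 camera calls.

## Working session

There is one attempt and no reset: what is moved stays moved. The work goes in short steps, Python scripts to look and compute and a tool call to move; the robot and the scene stay as the last step left them, time stands still between calls to the robot, and variables do not carry over. Pictures are saved under pics/ and viewed, on a budget of 14 in all, crops included, one or two more only if the job needs it, and the job is handed in when it is done.

Besides the shell and the picture viewer there is one more tool, called after ">>>" as a command line: name --argument value ..., lists and objects as JSON in quotes. carry_out: Moves the arm, as the interface text tells. Its arguments: {"type":"object","properties":{"rows":{"type":"array"},"fingers":{"type":"number"},"grip_force":{"type":"number"}},"required":["rows"]}

```bash
ls; mkdir -p pics; python3 - <<'E'
from rig import robot
import cv2,numpy as np
for n in("top","side"):
    c=robot.camera(n); cv2.imwrite(f"pics/{n}0.png",c["color"][:,:,::-1]); np.savez(f"{n}0.npz",**c)
    T=np.linalg.inv(c["camera_from_world"]);print(n,c["K"].round(1).tolist(),T.round(3).tolist())
o=robot.get_obs();print(o)
E
```

```text
pics
top [[484.2, 0.0, 329.8], [0.0, 484.2, 241.2], [0.0, 0.0, 1.0]] [[-0.014, -0.994, 0.105, 0.378], [-1.0, 0.013, -0.005, -0.106], [0.003, -0.105, -0.994, 1.06], [0.0, 0.0, 0.0, 1.0]]
side [[436.0, 0.0, 321.3], [0.0, 436.0, 245.0], [0.0, 0.0, 1.0]] [[-0.933, -0.217, 0.286, 0.267], [-0.358, 0.612, -0.705, 0.488], [-0.021, -0.761, -0.649, 0.607], [0.0, 0.0, 0.0, 1.0]]
{'time': 0.1, 'q': array([-1.28948592e+00,  5.28382132e-01,  1.43374632e+00,  9.89077298e-06,
        1.18139693e+00, -1.78511496e-01]), 'joint_velocities': array([-0.00110657, -0.00144443, -0.00335787, -0.00059395, -0.00100783,
       -0.00134988]), 'joint_torque': array([-9.68558038e-05, -4.40986741e+01, -1.77151000e+01,  6.36351923e-02,
        5.34179597e-02, -3.82989469e-05]), 'position': array([ 0.27724569, -0.55957281,  0.29137273]), 'tool_rot': array([ 9.73686666e-01,  2.27888882e-01, -4.50814170e-05, -9.65322829e-04]), 'ft_force': array([-0.40417023, -0.30996786, -0.12582149]), 'moment': array([ 0.00184215, -0.00942799, -0.0055488 ]), 'grip_width': 0.08730419498405412}
```

View pics/top0.png

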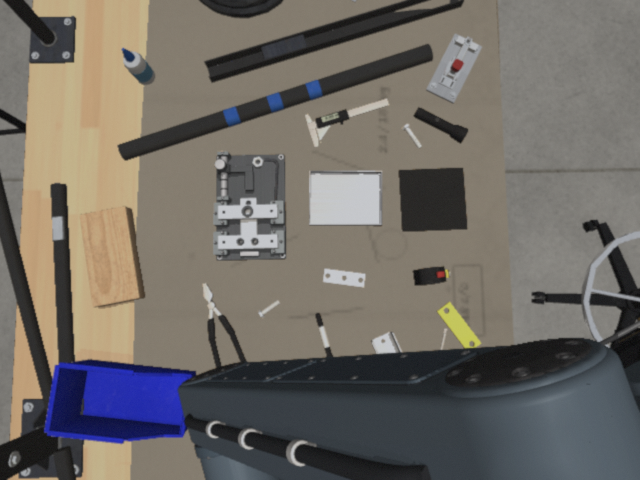

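View pics/side0.png

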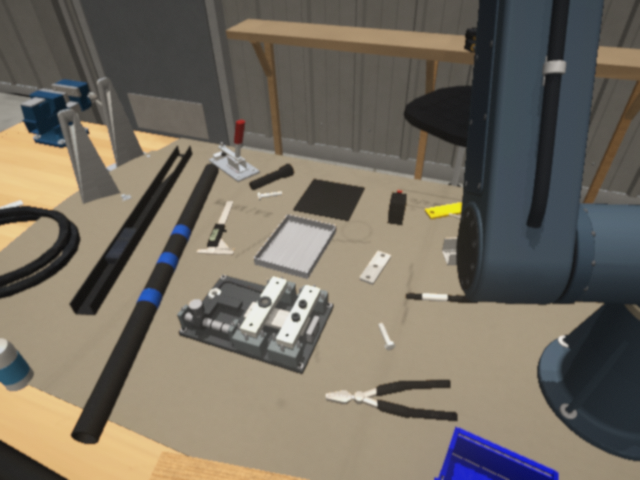

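Top view: the fixture spans columns 215-286 and rows 153-260. The single-bush bridge is at (248,211), the twin at (248,241), the tray at (345,198), the mat at (433,199) and the short plate at (344,278). I'll zoom in on the fixture.

```bash
python3 - <<'E'
import cv2,numpy as np
a=cv2.imread("pics/top0.png")[145:270,200:300]; b=cv2.imread("pics/side0.png")[265:375,170:345]
a=cv2.resize(a,(400,500),interpolation=cv2.INTER_CUBIC);b=cv2.resize(b,None,fx=2.2,fy=2.2,interpolation=cv2.INTER_CUBIC)
o=np.zeros((500,800,3),np.uint8);o[:,:400]=a;o[:b.shape[0],405:405+b.shape[1]]=b[:,:395];cv2.imwrite("pics/z0.png",o)
E
```

```text
(no output)
```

View pics/z0.png

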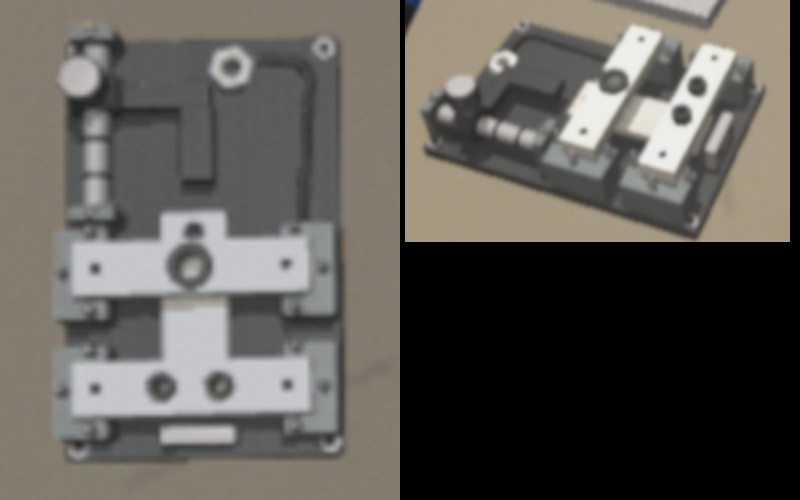

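The collar rides on the bar at the fixture's +y side (image left). The rings are at zoom rows ~138 and ~175, and the nearer one is at about px (224,188.7). The knob is at zoom (78,77). Next I'll measure with masks.

```bash
cat > h.py <<'E'
import cv2,numpy as np
def grab(n,save=None):
    from rig import robot
    c=robot.camera(n)
    if save: cv2.imwrite(f"pics/{save}.png",c["color"][:,:,::-1])
    return c
def ray(c,uv,z):
    T=np.linalg.inv(c["camera_from_world"]);uv=np.atleast_2d(np.asarray(uv,float))
    d=(T[:3,:3]@np.linalg.inv(c["K"])@np.c_[uv,np.ones(len(uv))].T).T
    return T[:3,3]+d*((z-T[2,3])/d[:,2])[:,None]
def blobs(c,mask,box,z,amin=60):
    """contours in pixel box (u0,v0,u1,v1) -> world-plane min-area rectangles"""
    m=np.zeros_like(mask,np.uint8);u0,v0,u1,v1=box;m[v0:v1,u0:u1]=mask[v0:v1,u0:u1]
    out=[]
    for k in cv2.findContours(m,cv2.RETR_EXTERNAL,cv2.CHAIN_APPROX_NONE)[0]:
        if cv2.contourArea(k)<amin: continue
        w=ray(c,k[:,0],z)[:,:2]*1000
        (x,y),(a,b),t=cv2.minAreaRect(w.astype(np.float32))
        if a<b: a,b,t=b,a,t+90
        out.append((np.round([x,y],1),np.round([a,b],1),round((t+90)%180-90,1)))   # t: long axis vs world x, deg
    return out
E
python3 - <<'E'
from h import *
c=dict(np.load("top0.npz"));s=dict(np.load("side0.npz"))
g=c["color"].astype(int);mn=g.min(2);mx=g.max(2);gs=s["color"].astype(int).min(2)
print("bridges top", blobs(c,mn>150,(205,190,295,255),.056))
for t in(140,165): print("short",t,blobs(c,mn>t,(310,260,380,295),.008))
print("tray",blobs(c,mn>125,(300,160,390,235),.015))
print("mat",blobs(c,mx<60,(390,160,475,240),.006))
print("base",blobs(c,mx<100,(205,145,295,265),.012))
print("base2",blobs(c,abs(mx-mn)<14,(205,145,295,265),.012))
print("side short",blobs(s,gs>150,(350,240,400,290),.008))
print("side mat",blobs(s,s["color"].max(2)<60,(285,170,372,225),.006))
print("knob top disk",blobs(c,mn>130,(205,150,228,172),.075,20))
# depth checks
def dz(c,u,v):
    T=np.linalg.inv(c["camera_from_world"]);d=c["depth"][v,u]
    return (T[:3,:3]@(np.linalg.inv(c["K"])@[u,v,1]*d)+T[:3,3]).round(4)
for n,u,v in[("bench",300,250),("single",230,211),("twin",230,241),("short",338,278),("knob",220,164),("mat",430,200),("bar",224,183)]: print(n,dz(c,u,v))
print("bar col224/223 rows 170-198",mn[170:199,223],mn[170:199,224])
print("ring",ray(c,[(224,188.7),(224,179.5)],.039).round(4))
E
```

```text
bridges top [(array([501.6,  61.6]), array([125.1,  58.3]), -89.0), (array([557. ,  61.8]), array([125.8,  42.1]), -89.4)]
short 140 [(array([ 410. , -140.5]), array([91.4, 31.3]), 81.7)]
short 165 [(array([ 409.5, -140.1]), array([88.9, 28.8]), 81.8)]
tray [(array([ 585.7, -146. ]), array([158.6, 120.1]), 89.2)]
mat [(array([ 580.4, -339.4]), array([141.8, 136.6]), -88.4)]
base [(array([524. , 112.6]), array([52.3, 33.1]), -89.6), (array([558.2,  68.6]), array([20.1, 18.8]), -44.9), (array([569.6,  61.5]), array([238.5, 151.1]), 0.6)]
base2 [(array([571.6,  64.6]), array([242.3, 157.4]), -0.2)]
side short [(array([ 406.9, -140.7]), array([92.8, 32.4]), 81.3)]
side mat [(array([ 575.3, -334.7]), array([134.7, 129.4]), -88.4)]
knob top disk [(array([649.6, 116.2]), array([23.4, 22.7]), -0.7)]
bench [ 0.4713 -0.0456  0.0016]
single [0.5497 0.0964 0.0607]
twin [0.4873 0.0969 0.0558]
short [ 0.4088 -0.1279  0.0085]
knob [0.646  0.1147 0.0764]
mat [ 0.5778 -0.3336  0.007 ]
bar [0.6146 0.1143 0.0384]
bar col224/223 rows 170-198 [ 44  49  86 117 135 157 164 173 150 106 139 174 178 178 179 179 178 160
 124 145 177 180 181 182 181 169 136 116 118] [ 45  53  81 114 139 163 167 165 145  99 131 164 168 168 168 169 167 150
 116 135 166 169 169 169 169 156 129 120 122]
ring [[0.602  0.1141 0.039 ]
 [0.6221 0.1142 0.039 ]]
```

```bash
python3 - <<'E'
from h import *
c=dict(np.load("top0.npz"));s=dict(np.load("side0.npz"))
g=c["color"].astype(int);mn=g.min(2)
for t in(140,160): print(blobs(c,mn>t,(218,195,238,255),.056,30),blobs(c,mn>t,(258,195,278,255),.056,30))
z2p=lambda u,v:((u+.5)/4-.5+200,(v+.5)/4-.5+145)
print("bush single",ray(c,[z2p(190,266)],.061).round(4))
print("bush twin",ray(c,[z2p(161,386),z2p(220,386)],.065).round(4))
z3=lambda u,v:((u-405+.5)/2.2-.5+170,(v+.5)/2.2-.5+265)
print("side single",ray(s,[z3(613,80)],.061).round(4),"twin",ray(s,[z3(697,85),z3(682,114)],.065).round(4),"knob",ray(s,[z3(461,86)],.075).round(4))
from rig import robot
from scipy.spatial.transform import Rotation as R
print(R.from_quat(robot.get_obs()["tool_rot"]).as_matrix().round(4).tolist())
E
```

```text
[(array([487.4, 102.1]), array([40.1, 29.3]), 89.2), (array([550.6, 102.6]), array([40.4, 29.7]), 89.3)] [(array([489.2,  18.8]), array([39.6, 31.4]), 89.9), (array([552.5,  18.8]), array([39.9, 31.9]), 89.9)]
[(array([486.3, 102. ]), array([40.1, 27.2]), 89.2), (array([549.6, 102.6]), array([40.3, 27.6]), 89.3)] [(array([487.2,  18.8]), array([39.6, 27.4]), 89.9), (array([550.5,  19.9]), array([37.8, 27.7]), 89.9)]
bush single [[0.5489 0.0606 0.061 ]]
bush twin [[0.4858 0.0747 0.065 ]
 [0.4854 0.0442 0.065 ]]
side single [[0.5453 0.0625 0.061 ]] twin [[0.4812 0.0485 0.065 ]
 [0.4805 0.0783 0.065 ]] knob [[0.6421 0.1174 0.075 ]]
[[0.8961, 0.4438, -0.0005], [0.4438, -0.8961, 0.0019], [0.0004, -0.0019, -1.0]]
```

```bash
cat > go.py <<'E'
import sys,numpy as np
from rig import robot
from scipy.spatial.transform import Rotation as R
# usage: go.py x y z yaw(deg of tool y axis in world) [more poses of 4] -> rows from the present pose
o=robot.get_obs();p=o["position"]*1000;r=R.from_quat(o["tool_rot"])
m=r.as_matrix()
print("t %.1f"%o["time"],"pos",p.round(1),"yaw %.2f"%np.degrees(np.arctan2(m[1,1],m[0,1])),"tilt",m[2,:2].round(4),"F",o["ft_force"].round(1),"w %.1f"%(o["grip_width"]*1000),"q",o["q"].round(2))
a=list(map(float,sys.argv[1:]))
for i in range(0,len(a),4):
    t=R.from_euler("z",a[i+3]-90,degrees=True)*0 if False else None
    y=np.radians(a[i+3]);Y=np.array([np.cos(y),np.sin(y),0]);Z=np.array([0,0,-1.]);T=np.c_[np.cross(Y,Z),Y,Z]
    d=(r.inv()*R.from_matrix(T)).as_rotvec()
    print(np.r_[r.inv().apply(np.array(a[i:i+3])-p).round(1),(np.degrees(d)/8).round(2)].tolist())
E
sed -i '/if False/d' go.py
python3 go.py 547.5 61.5 200 0
```

```text
t 0.1 pos [ 277.2 -559.6  291.4] yaw -63.65 tilt [ 0.0004 -0.0019] F [-0.4 -0.3 -0.1] w 87.3 q [-1.29  0.53  1.43  0.    1.18 -0.18]
[517.8, -436.5, 92.4, -0.01, -0.01, -7.96]
```

>>> carry_out --rows '[[[518,-436.5,92,0,0,-7.96],[518,-436.5,92,0,0,-7.96],[518,-436.5,92,0,0,-7.96],[518,-436.5,92,0,0,-7.96],[518,-436.5,92,0,0,-7.96],[518,-436.5,92,0,0,-7.96],[518,-436.5,92,0,0,-7.96],[518,-436.5,92,0,0,-7.96],[518,-436.5,92,0,0,-7.96],[518,-436.5,92,0,0,-7.96],[518,-436.5,92,0,0,-7.96],[518,-436.5,92,0,0,-7.96],[518,-436.5,92,0,0,-7.96],[518,-436.5,92,0,0,-7.96],[518,-436.5,92,0,0,-7.96],[518,-436.5,92,0,0,-7.96],[518,-436.5,92,0,0,-7.96],[518,-436.5,92,0,0,-7.96],[518,-436.5,92,0,0,-7.96],[518,-436.5,92,0,0,-7.96]]]' --fingers 0.55 --grip_force 20

```text
time: 2.1
position: [0.5478, 0.0601, 0.2004]
tool_rot: [0.708, 0.707, 0.0, 0.0]
ft_force: [-1.1, -0.4, -0.3]
grip_width: 0.0479
```

```bash
python3 go.py 547.5 61.5 114.5 0; python3 -c "
from h import *
grab('side','s1')"
```

```text
t 2.1 pos [547.8  60.1 200.4] yaw -0.07 tilt [-0.      0.0001] F [-1.1 -0.4 -0.3] w 47.9 q [-0.09  0.56  1.71 -0.    0.88 -0.09]
[1.5, -0.3, 85.9, 0.0, 0.0, -0.01]
```

View pics/s1.png

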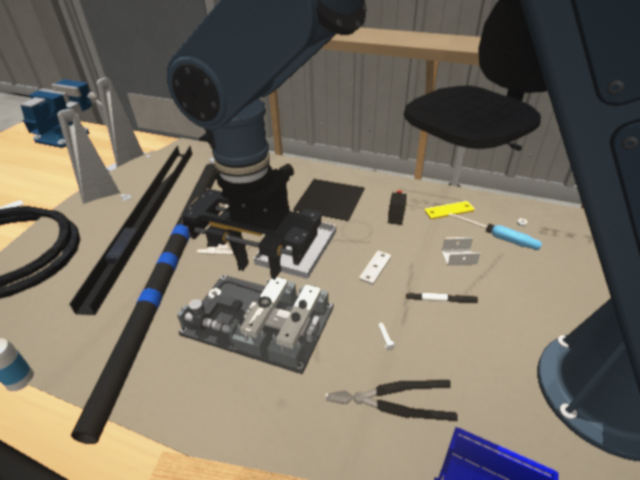

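The side view shows the gripper above the fixture, with tips at about (241,270) and (276,275) over the single bridge at (265,303). I'm going down.

>>> carry_out --rows '[[[1,0,30,0,0,0],[1,0,50,0,0,0],[1,0,65,0,0,0],[1,0,75,0,0,0],[1,0,82,0,0,0],[1,0,86,0,0,0],[1,0,86,0,0,0],[1,0,86,0,0,0],[1,0,86,0,0,0]]]'

```text
time: 3.05
position: [0.5483, 0.062, 0.1149]
tool_rot: [0.707, 0.707, 0.0, 0.0]
ft_force: [-0.4, 0.1, 0.1]
grip_width: 0.0481
```

>>> carry_out --rows '[[[0,0,0,0,0,0],[0,0,0,0,0,0],[0,0,0,0,0,0],[0,0,0,0,0,0],[0,0,0,0,0,0],[0,0,0,0,0,0]]]' --fingers 0.2

```text
time: 3.65
position: [0.5479, 0.062, 0.1144]
tool_rot: [0.707, 0.707, 0.0, 0.0]
ft_force: [0.0, 0.2, 1.8]
grip_width: 0.0278
```

```bash
python3 go.py 547.5 61.5 114.5 0; python3 -c "
from h import *
grab('side','s2')
a=cv2.imread('pics/s2.png')[200:380,150:350];cv2.imwrite('pics/s2.png',cv2.resize(a,None,fx=3,fy=3))"
```

```text
t 3.6 pos [547.9  62.  114.4] yaw 0.03 tilt [-0.      0.0001] F [0.  0.2 1.8] w 27.8 q [-0.09  0.7   1.75 -0.    0.69 -0.09]
[-0.5, -0.4, -0.1, 0.0, 0.0, 0.0]
```

View pics/s2.png

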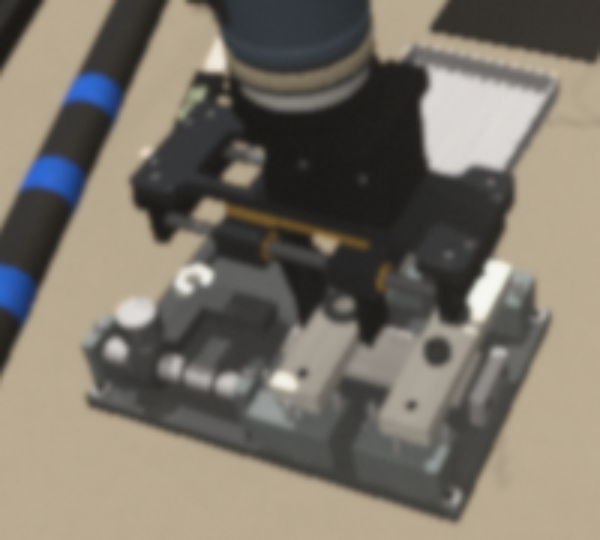

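Gripped (27.8 mm); the pose to return to is (548, 62, 114.4). I'll lift it and carry it to the mat at (613, -337).

>>> carry_out --rows '[[[0,0,-20,0,0,0],[0,0,-50,0,0,0],[0,0,-70,0,0,0],[-50,8,-70,0,0,0],[-399,65,-70,0,0,0],[-399,65,-70,0,0,0],[-399,65,-70,0,0,0],[-399,65,-70,0,0,0],[-399,65,-70,0,0,0],[-399,65,-70,0,0,0],[-399,65,-70,0,0,0],[-399,65,-70,0,0,0],[-399,65,-70,0,0,0],[-399,65,-40,0,0,0],[-399,65,0,0,0,0],[-399,65,20,0,0,0],[-399,65,30,0,0,0],[-399,65,30,0,0,0],[-399,65,30,0,0,0]]]'

```text
time: 5.6
position: [0.6137, -0.3365, 0.0851]
tool_rot: [0.707, 0.708, 0.0, 0.001]
ft_force: [0.2, -0.7, -1.1]
grip_width: 0.0276
```

```bash
python3 go.py 613 -337 78.4 0; python3 -c "
from h import *
for n in('top','side'): grab(n,'m1'+n)
a=cv2.imread('pics/m1top.png')[140:300,340:500];b=cv2.imread('pics/m1side.png')[110:270,240:400]
cv2.imwrite('pics/m1.png',cv2.resize(np.hstack([a,b]),None,fx=2.5,fy=2.5))"
```

```text
t 5.6 pos [ 613.7 -336.5   85.1] yaw 0.08 tilt [-0.0006  0.001 ] F [ 0.2 -0.7 -1.1] w 27.6 q [-0.66  0.87  1.36  0.    0.91 -0.66]
[-0.5, -0.7, 6.7, 0.01, 0.0, 0.01]
```

View pics/m1.png

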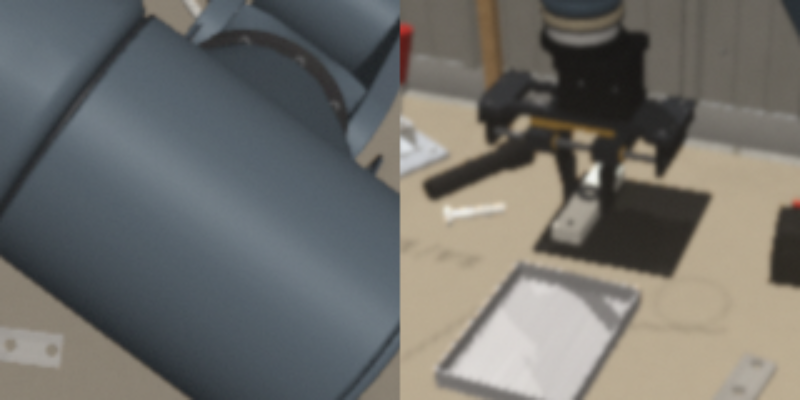

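The bar is over the far (left) half of the mat and level. I'll lower it and release.

>>> carry_out --rows '[[[0,0,3,0,0,0],[0,0,6.5,0,0,0],[0,0,6.5,0,0,0],[0,0,6.5,0,0,0],[0,0,6.5,0,0,0]]]'

```text
time: 6.2
position: [0.6135, -0.3374, 0.0784]
tool_rot: [0.707, 0.707, 0.0, 0.001]
ft_force: [0.9, -0.7, 2.1]
grip_width: 0.028
```

>>> carry_out --rows '[[[0,0,0,0,0,0],[0,0,0,0,0,0],[0,0,0,0,0,0],[0,0,0,0,0,0],[0,0,-20,0,0,0],[0,0,-60,0,0,0],[0,0,-110,0,0,0],[0,0,-110,0,0,0],[0,0,-110,0,0,0]]]' --fingers 0.5

```text
time: 7.1
position: [0.6137, -0.3374, 0.1898]
tool_rot: [0.707, 0.707, 0.0, 0.002]
ft_force: [0.3, 0.1, 0.6]
grip_width: 0.0436
```

```bash
python3 go.py 485 62 190 0
```

```text
t 7.1 pos [ 613.7 -337.4  189.8] yaw 0.03 tilt [-0.0023  0.0029] F [0.3 0.1 0.6] w 43.6 q [-0.66  0.74  1.31 -0.    1.08 -0.66]
[399.5, -128.5, -1.5, 0.02, 0.02, 0.0]
```

>>> carry_out --rows '[[[399.5,-129,0,0,0,0],[399.5,-129,0,0,0,0],[399.5,-129,0,0,0,0],[399.5,-129,0,0,0,0],[399.5,-129,0,0,0,0],[399.5,-129,0,0,0,0],[399.5,-129,0,0,0,0],[399.5,-129,0,0,0,0],[399.5,-129,0,0,0,0],[399.5,-129,0,0,0,0],[399.5,-129,0,0,0,0],[399.5,-129,0,0,0,0],[399.5,-129,30,0,0,0],[399.5,-129,50,0,0,0],[399.5,-129,65,0,0,0],[399.5,-129,75,0,0,0],[399.5,-129,75,0,0,0],[399.5,-129,75,0,0,0]]]' --fingers 0.55

```text
time: 8.9
position: [0.4843, 0.0618, 0.1128]
tool_rot: [0.707, 0.707, 0.0, 0.0]
ft_force: [0.5, 0.0, -0.1]
grip_width: 0.048
```

>>> carry_out --rows '[[[0,0,0,0,0,0],[0,0,0,0,0,0],[0,0,0,0,0,0],[0,0,0,0,0,0],[0,0,0,0,0,0],[0,0,0,0,0,0]]]' --fingers 0.2

```text
time: 9.5
position: [0.4841, 0.0625, 0.1133]
tool_rot: [0.707, 0.707, 0.0, 0.0]
ft_force: [-0.3, -0.5, 4.9]
grip_width: 0.0278
```

```bash
python3 go.py 543 -337 78.4 0
```

```text
t 9.5 pos [484.1  62.5 113.3] yaw 0.05 tilt [-0.0002  0.001 ] F [-0.3 -0.5  4.9] w 27.8 q [-0.1   0.66  1.91 -0.    0.57 -0.1 ]
[-399.5, 58.5, 35.0, 0.01, 0.0, 0.01]
```

>>> carry_out --rows '[[[0,0,-20,0,0,0],[0,0,-50,0,0,0],[0,0,-70,0,0,0],[-50,8,-70,0,0,0],[-399.5,58.5,-70,0,0,0],[-399.5,58.5,-70,0,0,0],[-399.5,58.5,-70,0,0,0],[-399.5,58.5,-70,0,0,0],[-399.5,58.5,-70,0,0,0],[-399.5,58.5,-70,0,0,0],[-399.5,58.5,-70,0,0,0],[-399.5,58.5,-70,0,0,0],[-399.5,58.5,-70,0,0,0],[-399.5,58.5,-40,0,0,0],[-399.5,58.5,0,0,0,0],[-399.5,58.5,20,0,0,0],[-399.5,58.5,30,0,0,0],[-399.5,58.5,34,0,0,0],[-399.5,58.5,35.5,0,0,0],[-399.5,58.5,35.5,0,0,0]]]'

```text
time: 11.5
position: [0.5432, -0.3371, 0.0783]
tool_rot: [0.707, 0.707, 0.0, 0.001]
ft_force: [-0.8, 0.7, -2.4]
grip_width: 0.0278
```

>>> carry_out --rows '[[[0,0,0,0,0,0],[0,0,0,0,0,0],[0,0,0,0,0,0],[0,0,0,0,0,0],[0,0,0,0,0,0]]]'

```text
time: 12.0
position: [0.5426, -0.3371, 0.0774]
tool_rot: [0.707, 0.707, 0.0, 0.0]
ft_force: [-0.6, -0.6, -1.4]
grip_width: 0.0279
```

>>> carry_out --rows '[[[0,0,0,0,0,0],[0,0,0,0,0,0],[0,0,0,0,0,0],[0,0,0,0,0,0],[0,0,-20,0,0,0],[0,0,-60,0,0,0],[0,0,-110,0,0,0],[0,0,-110,0,0,0],[0,0,-110,0,0,0]]]' --fingers 0.5

```text
time: 12.9
position: [0.5431, -0.3375, 0.189]
tool_rot: [0.707, 0.707, 0.0, 0.002]
ft_force: [-0.0, 0.3, 0.2]
grip_width: 0.0435
```

```bash
python3 go.py 510 62 200 -90; python3 -c "
from h import *
for n in('top','side'): grab(n,'m2'+n)
a=cv2.imread('pics/m2top.png')[140:300,200:360];b=cv2.imread('pics/m2side.png')[140:380,170:410]
cv2.imwrite('pics/m2.png',np.hstack([cv2.resize(a,(400,400),interpolation=2),cv2.resize(b,(400,400),interpolation=2)]))"
```

```text
t 12.9 pos [ 543.1 -337.5  189. ] yaw 0.03 tilt [-0.0024  0.0027] F [-0.   0.3  0.2] w 43.5 q [-0.73  0.67  1.48 -0.    0.98 -0.73]
[399.5, -32.9, -12.0, 0.03, -0.0, 11.25]
```

View pics/m2.png

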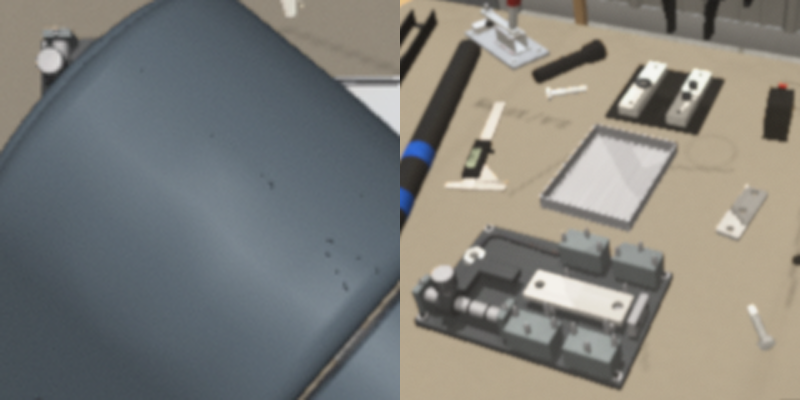

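Side view: both bridges lie on the mat, and the long plate is free in the nest at about (578,297) in the composite. I'll measure it, along with the end stop, tray and rings.

```bash
python3 - <<'E'
from h import *
s=dict(np.load("side0.npz"));s["color"]=cv2.imread("pics/m2side.png")[:,:,::-1]
mn=s["color"].min(2)
f=lambda u,v:((u-400+.5)*.6-.5+170,(v+.5)*.6-.5+140)
u0,v0=map(int,f(515,260));u1,v1=map(int,f(640,335))
for t in(140,160,180):print("plate",blobs(s,mn>t,(u0,v0,u1,v1),.030,100))
print("endstop top",ray(s,[f(638,306)],.034).round(4))
print("tray",blobs(s,mn>120,tuple(map(int,f(530,115)+f(685,235))),.01,300))
print("holes",ray(s,[f(541,284),f(612,305)],.030).round(4))
E
```

```text
plate [(array([551.9, 110. ]), array([40.4, 24.8]), 20.1), (array([526.2,  63.9]), array([111.2,  39.4]), 0.6)]
plate [(array([525.9,  63.5]), array([110.5,  37.3]), 0.7)]
plate [(array([526. ,  63.7]), array([109.3,  35.4]), 0.3)]
endstop top [[0.4601 0.0588 0.034 ]]
tray [(array([ 601., -153.]), array([236.1, 216.1]), -70.2)]
holes [[0.5677 0.0633 0.03  ]
 [0.4867 0.0636 0.03  ]]
```

>>> carry_out --rows '[[[400,-16,-10,0,0,11.25],[400,-16,-10,0,0,11.25],[400,-16,-10,0,0,11.25],[400,-16,-10,0,0,11.25],[400,-16,-10,0,0,11.25],[400,-16,-10,0,0,11.25],[400,-16,-10,0,0,11.25],[400,-16,-10,0,0,11.25],[400,-16,-10,0,0,11.25],[400,-16,-10,0,0,11.25],[400,-16,-10,0,0,11.25],[400,-16,-10,0,0,11.25],[400,-16,-10,0,0,11.25],[400,-16,-10,0,0,11.25],[400,-16,-10,0,0,11.25],[400,-16,-10,0,0,11.25]]]' --fingers 0.57

```text
time: 14.6
position: [0.5263, 0.0628, 0.1972]
tool_rot: [1.0, 0.0, -0.0, -0.0]
ft_force: [-0.2, 0.3, 0.8]
grip_width: 0.0495
```

```bash
python3 go.py 527 62.5 94.5 -89.6; python3 -c "
from h import *
grab('side','m3')
a=cv2.imread('pics/m3.png')[170:370,150:350];cv2.imwrite('pics/m3.png',cv2.resize(a,None,fx=3,fy=3))"
```

```text
t 14.6 pos [526.3  62.8 197.2] yaw -89.96 tilt [-0.0002 -0.0001] F [-0.2  0.3  0.8] w 49.5 q [-0.09  0.54  1.76  0.    0.84  1.48]
[0.7, 0.3, 102.7, -0.0, 0.0, -0.05]
```

View pics/m3.png

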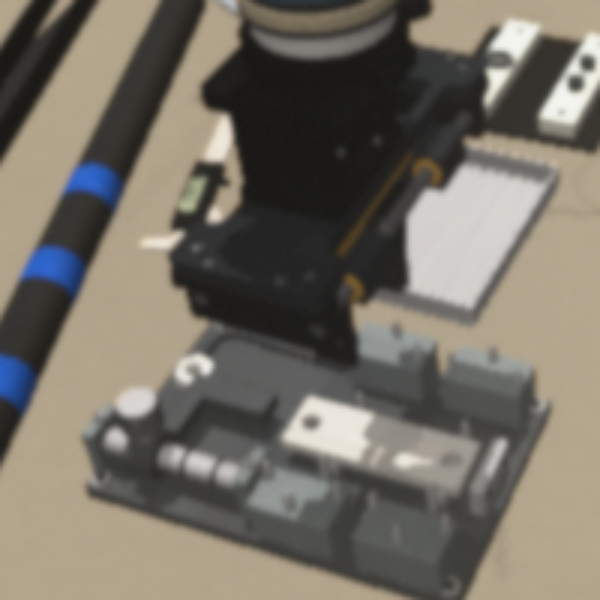

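The gripper is over the plate, closing across y, with open space between the posts and the plate. I'm going down to grasp.

>>> carry_out --rows '[[[0.7,0,40,0,0,0],[0.7,0,70,0,0,0],[0.7,0,85,0,0,0],[0.7,0,95,0,0,0],[0.7,0,100,0,0,0],[0.7,0,102.5,0,0,0],[0.7,0,102.5,0,0,0],[0.7,0,102.5,0,0,0]]]'

```text
time: 15.45
position: [0.5276, 0.0629, 0.0955]
tool_rot: [1.0, 0.0, 0.001, 0.0]
ft_force: [0.8, 0.2, -0.7]
grip_width: 0.0495
```

>>> carry_out --rows '[[[0,0,0,0,0,0],[0,0,0,0,0,0],[0,0,0,0,0,0],[0,0,0,0,0,0],[0,0,0,0,0,0],[0,0,0,0,0,0]]]' --fingers 0.25

```text
time: 16.05
position: [0.5273, 0.0629, 0.0951]
tool_rot: [1.0, 0.0, 0.0, 0.0]
ft_force: [-0.3, -0.9, 5.6]
grip_width: 0.0348
```

```bash
python3 go.py 527 62.5 94.5 -89.6
```

```text
t 16.1 pos [527.3  62.9  95.1] yaw -89.97 tilt [0.0007 0.0001] F [-0.3 -0.9  5.6] w 34.8 q [-0.09  0.72  1.81 -0.    0.61  1.48]
[-0.3, 0.4, 0.6, 0.0, -0.0, -0.05]
```

>>> carry_out --rows '[[[0,0,-20,0,0,0],[0,0,-50,0,0,0],[0,0,-80,0,0,0],[0,0,-90,0,0,0],[58,209,-90,0,0,-11.25],[58,209,-90,0,0,-11.25],[58,209,-90,0,0,-11.25],[58,209,-90,0,0,-11.25],[58,209,-90,0,0,-11.25],[58,209,-90,0,0,-11.25],[58,209,-90,0,0,-11.25],[58,209,-90,0,0,-11.25],[58,209,-90,0,0,-11.25],[58,209,-90,0,0,-11.25],[58,209,-90,0,0,-11.25],[58,209,-90,0,0,-11.25],[58,209,-60,0,0,-11.25],[58,209,-40,0,0,-11.25],[58,209,-30,0,0,-11.25],[58,209,-30,0,0,-11.25]]]'

```text
time: 18.05
position: [0.5841, -0.1455, 0.1228]
tool_rot: [0.707, 0.707, -0.001, -0.002]
ft_force: [0.0, 0.1, -1.1]
grip_width: 0.0343
```

```bash
python3 go.py 585 -146 75 0; python3 -c "
from h import *
grab('side','m4')
a=cv2.imread('pics/m4.png')[140:360,170:430];cv2.imwrite('pics/m4.png',cv2.resize(a,None,fx=2.5,fy=2.5))"
```

```text
t 18.1 pos [ 584.1 -145.5  122.8] yaw -0.05 tilt [ 0.0018 -0.0038] F [ 0.   0.1 -1.1] w 34.3 q [-0.43  0.73  1.61  0.    0.8  -0.43]
[-0.6, 1.1, 47.8, -0.03, -0.01, -0.01]
```

View pics/m4.png

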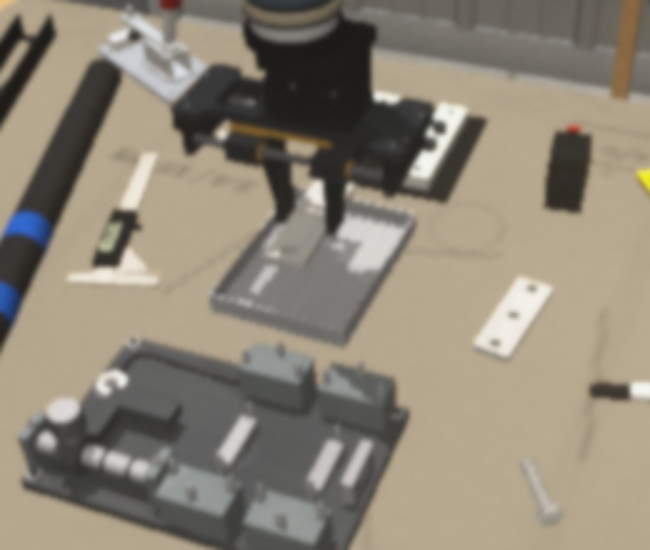

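The plate hangs level over the tray at about (300,240), and the nest pads are now visible at about (238,440) and (325,465). I'll lower it.

>>> carry_out --rows '[[[0,0,20,0,0,0],[0,0,35,0,0,0],[0,0,43,0,0,0],[0,0,47,0,0,0],[0,0,48,0,0,0],[0,0,48,0,0,0],[0,0,48,0,0,0]]]'

```text
time: 18.8
position: [0.5855, -0.1462, 0.0773]
tool_rot: [0.707, 0.707, 0.0, 0.001]
ft_force: [-0.6, 0.2, -0.4]
grip_width: 0.0349
```

>>> carry_out --rows '[[[0,0,0,0,0,0],[0,0,0,0,0,0],[0,0,0,0,0,0],[0,0,0,0,0,0],[0,0,-20,0,0,0],[0,0,-60,0,0,0],[0,0,-110,0,0,0],[0,0,-110,0,0,0],[0,0,-110,0,0,0]]]' --fingers 0.6

```text
time: 19.7
position: [0.5858, -0.1463, 0.1884]
tool_rot: [0.707, 0.707, 0.001, 0.002]
ft_force: [-0.2, 0.8, -0.6]
grip_width: 0.0521
```

```bash
python3 go.py 409 -140.5 150 -8.3; python3 - <<'E'
from h import *
s=dict(np.load("side0.npz"));s["color"]=cv2.imread("pics/m4.png")[:,:,::-1]
f=lambda u,v:((u+.5)/2.5-.5+170,(v+.5)/2.5-.5+140)
b=3.0 # side camera x bias seen at the bridges
for n,p,z in[("pad+",[(224,461),(252,420)],.022),("pad-",[(312,487),(338,444)],.022),("endstop",[(348,485),(368,442)],.034)]:
    print(n,ray(s,[f(*q) for q in p],z).round(4).tolist())
n=grab('side','t5')
print("long plate",blobs(n,n["color"].min(2)>185,(255,225,330,275),.010,100))
E
```

```text
t 19.7 pos [ 585.8 -146.3  188.4] yaw 0.03 tilt [-0.0015  0.0032] F [-0.2  0.8 -0.6] w 52.1 q [-0.43  0.63  1.58 -0.    0.93 -0.43]
[5.9, -176.9, 37.8, 0.02, 0.01, 1.04]
pad+ [[0.5494, 0.0824, 0.022], [0.5476, 0.0424, 0.022]]
pad- [[0.4838, 0.082, 0.022], [0.4817, 0.0419, 0.022]]
endstop [[0.4578, 0.0807, 0.034], [0.4588, 0.0424, 0.034]]
long plate [(array([ 577.6, -174.3]), array([102.7,  71.9]), -0.9)]
```

>>> carry_out --rows '[[[6,-176.5,0,0,0,1.05],[6,-176.5,0,0,0,1.05],[6,-176.5,0,0,0,1.05],[6,-176.5,20,0,0,1.05],[6,-176.5,60,0,0,1.05],[6,-176.5,90,0,0,1.05],[6,-176.5,105,0,0,1.05],[6,-176.5,112,0,0,1.05],[6,-176.5,115,0,0,1.05],[6,-176.5,115.5,0,0,1.05],[6,-176.5,115.5,0,0,1.05],[6,-176.5,115.5,0,0,1.05]]]'

```text
time: 20.95
position: [0.409, -0.1402, 0.0719]
tool_rot: [0.757, 0.654, 0.0, 0.001]
ft_force: [0.2, 0.3, 0.2]
grip_width: 0.0524
```

```bash
python3 go.py 409.5 -140.5 72.5 -8.3
```

```text
t 20.9 pos [ 409.  -140.2   71.9] yaw -8.37 tilt [-0.0007  0.0014] F [0.2 0.3 0.2] w 52.4 q [-0.59  0.72  2.07  0.    0.35 -0.44]
[-0.2, 0.5, -0.6, 0.01, 0.0, -0.01]
```

>>> carry_out --rows '[[[0,0,0,0,0,0],[0,0,0,0,0,0],[0,0,0,0,0,0],[0,0,0,0,0,0],[0,0,0,0,0,0],[0,0,0,0,0,0],[0,0,-30,0,0,0],[0,0,-80,0,0,0],[0,0,-120,0,0,0],[0,0,-120,0,0,0]]]' --fingers 0.2

```text
time: 21.95
position: [0.4107, -0.1412, 0.1952]
tool_rot: [0.757, 0.654, 0.001, 0.005]
ft_force: [0.5, -0.2, -0.8]
grip_width: 0.0295
```

```bash
python3 go.py 516 62.4 192 -90; python3 - <<'E'
from h import *
c=grab('top','t6top');s=grab('side','t6')
a=cv2.imread('pics/t6.png')[140:380,170:430];b=cv2.imread('pics/t6top.png')[140:380,180:480]
cv2.imwrite('pics/t6.png',np.hstack([cv2.resize(a,(433,400),interpolation=2),cv2.resize(b,None,fx=1.2,fy=400/240)]))
E
```

```text
t 21.9 pos [ 410.7 -141.2  195.2] yaw -8.36 tilt [-0.0043  0.0092] F [ 0.5 -0.2 -0.8] w 29.5 q [-0.59  0.45  2.    0.    0.69 -0.44]
[216.8, 74.6, 3.0, 0.08, -0.02, 10.21]
```

View pics/t6.png

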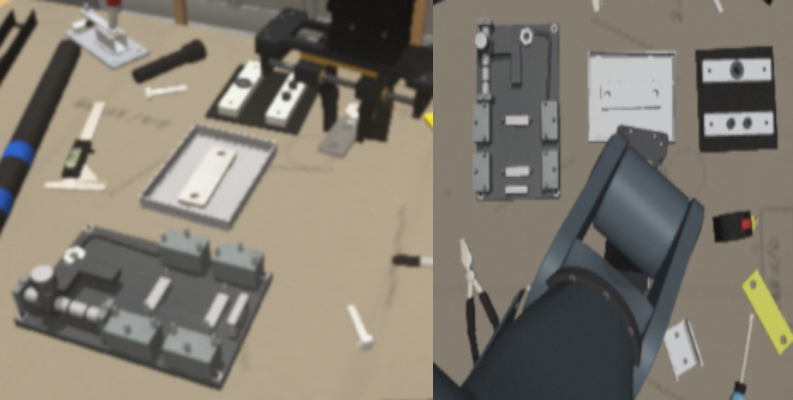

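The long plate lies in the tray, the short plate is held, and the top view of the nest is clear: pads at composite (516,120) and (516,171), end stop at (516,189). I'll measure the nest from the top view, calibrated on the bridges, whose release positions are known.

```bash
python3 - <<'E'
from h import *
c=dict(np.load("top0.npz"));c["color"]=cv2.imread("pics/t6top.png")[:,:,::-1];mn=c["color"].min(2)
print("bridges",blobs(c,mn>150,(395,165,475,235),.020))
print("nest lo",blobs(c,mn>140,(235,200,260,262),.022,5));print("nest hi",blobs(c,mn>140,(235,200,260,262),.034,5))
print("pads profile",mn[200:262,250].tolist())
print("knob",blobs(c,mn>130,(205,150,228,172),.075,20))
g=c["color"].astype(int)
print("bar",mn[165:202,223].tolist())
E
```

```text
bridges [(array([ 544.7, -338.7]), array([122.5,  27.5]), -89.5), (array([ 615.9, -371.8]), array([56.6, 24.5]), 89.3), (array([ 615.6, -304.6]), array([54.7, 26.8]), 89.3)]
nest lo [(array([464.5,  62.7]), array([38.7,  8.6]), 89.2), (array([487.2,  60.7]), array([38.8, 10.8]), 89.2), (array([554.7,  62. ]), array([37., 11.]), 89.3)]
nest hi [(array([463.5,  60.8]), array([38.3,  8.5]), 89.2), (array([485.9,  58.8]), array([38.4, 10.7]), 89.2), (array([552.7,  60.1]), array([36.5, 10.8]), 89.3)]
pads profile [88, 87, 88, 87, 88, 87, 89, 86, 96, 138, 183, 191, 189, 189, 163, 81, 72, 86, 87, 87, 88, 87, 87, 88, 88, 88, 89, 89, 88, 90, 90, 89, 90, 91, 91, 90, 90, 91, 93, 119, 160, 188, 189, 189, 187, 161, 99, 92, 93, 91, 97, 138, 184, 190, 184, 153, 78, 75, 90, 95, 108, 111]
knob [(array([649.6, 116.2]), array([23.4, 22.7]), -0.7)]
bar [185, 165, 124, 74, 45, 47, 53, 85, 117, 137, 159, 167, 173, 153, 108, 138, 173, 179, 179, 178, 180, 179, 161, 125, 145, 180, 181, 183, 182, 181, 168, 138, 117, 120, 99, 68, 81]
```

>>> carry_out --rows '[[[216.5,74.5,3,0.08,0,10.2],[216.5,74.5,3,0.08,0,10.2],[216.5,74.5,3,0.08,0,10.2],[216.5,74.5,3,0.08,0,10.2],[216.5,74.5,3,0.08,0,10.2],[216.5,74.5,3,0.08,0,10.2],[216.5,74.5,3,0.08,0,10.2],[216.5,74.5,3,0.08,0,10.2],[216.5,74.5,3,0.08,0,10.2],[216.5,74.5,3,0.08,0,10.2],[216.5,74.5,3,0.08,0,10.2],[216.5,74.5,3,0.08,0,10.2],[216.5,74.5,3,0.08,0,10.2],[216.5,74.5,3,0.08,0,10.2],[216.5,74.5,3,0.08,0,10.2]]]'

```text
time: 23.55
position: [0.5137, 0.0633, 0.1878]
tool_rot: [1.0, 0.0, -0.004, -0.004]
ft_force: [-0.4, -0.0, -0.4]
grip_width: 0.03
```

```bash
python3 go.py 515.5 62.4 93.9 -90;python3 - <<'E'
from h import *
grab('side','t7')
a=cv2.imread('pics/t7.png')[190:370,170:350];cv2.imwrite('pics/t7.png',cv2.resize(a,(500,500),interpolation=2))
E
```

```text
t 23.6 pos [513.7  63.3 187.8] yaw -89.96 tilt [-0.0075 -0.0078] F [-0.4 -0.  -0.4] w 30.0 q [-0.1   0.54  1.79  0.01  0.81  1.47]
[2.5, 1.6, 93.9, -0.06, 0.05, 0.01]
```

View pics/t7.png

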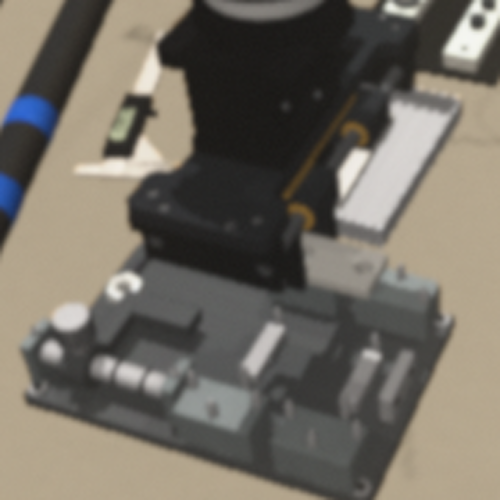

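The plate is held level along x over the nest. I'll lower it and take out the slight tilt.

>>> carry_out --rows '[[[2,1,30,-0.06,0.05,0],[2,1,60,-0.06,0.05,0],[2,1,75,-0.06,0.05,0],[2,1,84,-0.06,0.05,0],[2,1,90,-0.06,0.05,0],[2,1,93,-0.06,0.05,0],[2,1,93.5,-0.06,0.05,0],[2,1,93.5,-0.06,0.05,0],[2,1,93.5,-0.06,0.05,0]]]'

```text
time: 24.5
position: [0.5156, 0.063, 0.0953]
tool_rot: [1.0, 0.0, 0.001, 0.0]
ft_force: [0.4, 0.4, -0.5]
grip_width: 0.0298
```

```bash
python3 go.py 515.5 62.4 93.9 -90
```

```text
t 24.5 pos [515.6  63.   95.3] yaw -89.97 tilt [0.0016 0.0007] F [ 0.4  0.4 -0.5] w 29.8 q [-0.09  0.71  1.84 -0.    0.59  1.48]
[-0.2, 0.6, 1.4, 0.01, -0.01, 0.0]
```

>>> carry_out --rows '[[[0,0.5,1.2,0,0,0],[0,0.5,1.2,0,0,0],[0,0.5,1.2,0,0,0]]]'

```text
time: 24.8
position: [0.5153, 0.0625, 0.0937]
tool_rot: [1.0, 0.0, 0.0, 0.0]
ft_force: [-0.0, 0.1, -0.4]
grip_width: 0.0298
```

>>> carry_out --rows '[[[0,0,0,0,0,0],[0,0,0,0,0,0],[0,0,0,0,0,0],[0,0,0,0,0,0],[0,0,-20,0,0,0],[0,0,-60,0,0,0],[0,0,-110,0,0,0],[0,0,-110,0,0,0],[0,0,-110,0,0,0]]]' --fingers 0.5

```text
time: 25.7
position: [0.5158, 0.0626, 0.2049]
tool_rot: [1.0, 0.0, 0.002, 0.0]
ft_force: [-0.3, 0.0, -0.1]
grip_width: 0.0434
```

```bash
python3 go.py 647.5 117 200 -90; python3 - <<'E'
from h import *
s=grab('side','t8')
print("short",blobs(s,s["color"].min(2)>165,(215,280,330,340),.030,60))
E
```

```text
t 25.7 pos [515.8  62.6 204.9] yaw -89.97 tilt [0.0037 0.0009] F [-0.3  0.  -0.1] w 43.4 q [-0.09  0.51  1.78 -0.    0.84  1.48]
[131.7, -54.4, 5.3, 0.01, -0.03, 0.0]
short [(array([538. ,  63.5]), array([38.2, 30.4]), -2.0)]
```

>>> carry_out --rows '[[[131,-54.5,0,0,0,-11.25],[131,-54.5,0,0,0,-11.25],[131,-54.5,0,0,0,-11.25],[131,-54.5,0,0,0,-11.25],[131,-54.5,0,0,0,-11.25],[131,-54.5,0,0,0,-11.25],[131,-54.5,0,0,0,-11.25],[131,-54.5,0,0,0,-11.25],[131,-54.5,0,0,0,-11.25],[131,-54.5,0,0,0,-11.25],[131,-54.5,0,0,0,-11.25],[131,-54.5,0,0,0,-11.25],[131,-54.5,0,0,0,-11.25],[131,-54.5,30,0,0,-11.25],[131,-54.5,55,0,0,-11.25],[131,-54.5,68,0,0,-11.25],[131,-54.5,75,0,0,-11.25],[131,-54.5,78,0,0,-11.25],[131,-54.5,78,0,0,-11.25],[131,-54.5,78,0,0,-11.25]]]' --fingers 0.55

```text
time: 27.75
position: [0.6469, 0.1171, 0.1266]
tool_rot: [0.707, 0.707, 0.001, 0.001]
ft_force: [-0.3, -0.2, 0.3]
grip_width: 0.0478
```

>>> carry_out --rows '[[[0,0,0,0,0,0],[0,0,0,0,0,0],[0,0,0,0,0,0],[0,0,0,0,0,0],[0,0,0,0,0,0],[0,0,0,0,0,0],[0,0,0,0,0,0],[0,0,0,0,0,0]]]' --fingers 0.15

```text
time: 28.55
position: [0.646, 0.1171, 0.1257]
tool_rot: [0.707, 0.707, -0.0, 0.0]
ft_force: [-1.8, -0.4, 4.1]
grip_width: 0.0215
```

```bash
python3 go.py 610 117 126.5 0; python3 - <<'E'
from h import *
grab('side','t9')
a=cv2.imread('pics/t9.png')[200:370,170:340];cv2.imwrite('pics/t9.png',cv2.resize(a,(550,550),interpolation=2))
E
```

```text
t 28.6 pos [646.  117.1 125.7] yaw 0.02 tilt [-0.0006 -0.0004] F [-1.8 -0.4  4.1] w 21.5 q [ 0.01  0.77  1.47 -0.    0.9   0.01]
[-0.1, -36.0, -0.7, -0.0, 0.0, 0.0]
```

View pics/t9.png

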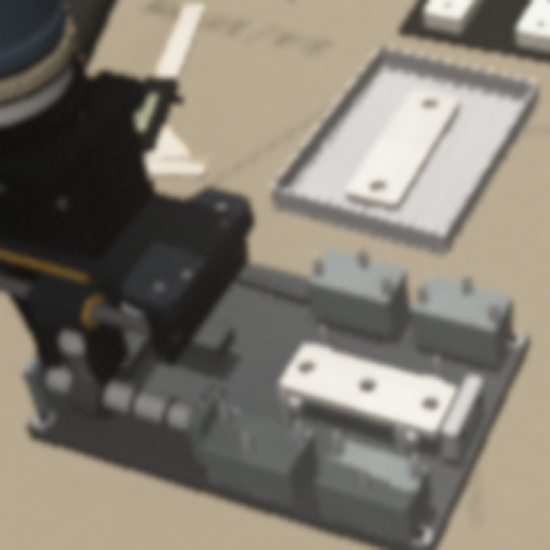

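The knob is gripped (21.5 mm). The short plate sits in the nest between its dowels, with its centre hole at (368,385) in the crop. I'll slide the stop.

>>> carry_out --rows '[[[0,-5,0,0,0,0],[0,-12,0,0,0,0],[0,-19,0,0,0,0],[0,-26,0,0,0,0],[0,-32,0,0,0,0],[0,-36,0,0,0,0],[0,-37,0,0,0,0],[0,-37,0,0,0,0],[0,-37,0,0,0,0],[0,-37,0,0,0,0],[0,-37,0,0,0,0]]]'

```text
time: 29.7
position: [0.6088, 0.1168, 0.1257]
tool_rot: [0.707, 0.707, -0.001, -0.0]
ft_force: [-0.6, -3.5, 5.7]
grip_width: 0.0217
```

```bash
python3 go.py 610 117 126.5 0
```

```text
t 29.7 pos [608.8 116.8 125.7] yaw 0.04 tilt [-0.0011 -0.0011] F [-0.6 -3.5  5.7] w 21.7 q [ 0.01  0.74  1.57 -0.    0.84  0.01]
[0.2, 1.2, -0.8, -0.01, 0.01, 0.0]
```

>>> carry_out --rows '[[[0,0,0,0,0,0],[0,0,0,0,0,0],[0,0,0,0,0,0],[0,0,0,0,0,0],[0,0,-20,0,0,0],[0,0,-60,0,0,0],[-50,0,-70,0,0,0],[-450,0,-70,0,0,0],[-450,0,-70,0,0,0],[-450,0,-70,0,0,0],[-450,0,-70,0,0,0],[-450,0,-70,0,0,0],[-450,0,-70,0,0,0],[-450,0,-70,0,0,0],[-450,0,-70,0,0,0],[-450,0,-70,0,0,0],[-450,0,-70,0,0,0],[-450,0,-70,0,0,0]]]' --fingers 0.45

```text
time: 31.5
position: [0.609, -0.3314, 0.1952]
tool_rot: [0.707, 0.707, 0.0, -0.001]
ft_force: [0.7, -0.1, -0.5]
grip_width: 0.0394
```

```bash
python3 go.py 613.5 -337.4 78.4 0; python3 - <<'E'
from h import *
c=grab('top','u1top');s=grab('side','u1side')
mn=c["color"].min(2)
print("knob top",blobs(c,mn>130,(208,150,232,192),.075,20))
print("bar",mn[160:202,223].tolist())
a=cv2.imread('pics/u1top.png')[145:270,200:300];b=cv2.imread('pics/u1side.png')[285:345,170:240]
cv2.imwrite('pics/u1.png',np.hstack([cv2.resize(a,(400,500),interpolation=2),cv2.resize(b,(400,500*1),interpolation=2)[:500]]))
E
```

```text
t 31.5 pos [ 609.  -331.4  195.2] yaw 0.05 tilt [ 0.0014 -0.0012] F [ 0.7 -0.1 -0.5] w 39.4 q [-0.66  0.73  1.33  0.    1.09 -0.66]
[-6.2, 4.6, 116.7, -0.01, -0.01, 0.01]
knob top []
bar [109, 107, 109, 107, 106, 106, 106, 105, 104, 104, 105, 104, 103, 103, 101, 102, 99, 100, 101, 99, 98, 98, 98, 97, 96, 96, 96, 96, 94, 95, 95, 93, 95, 94, 93, 93, 93, 93, 91, 91, 92, 90]
```

View pics/u1.png

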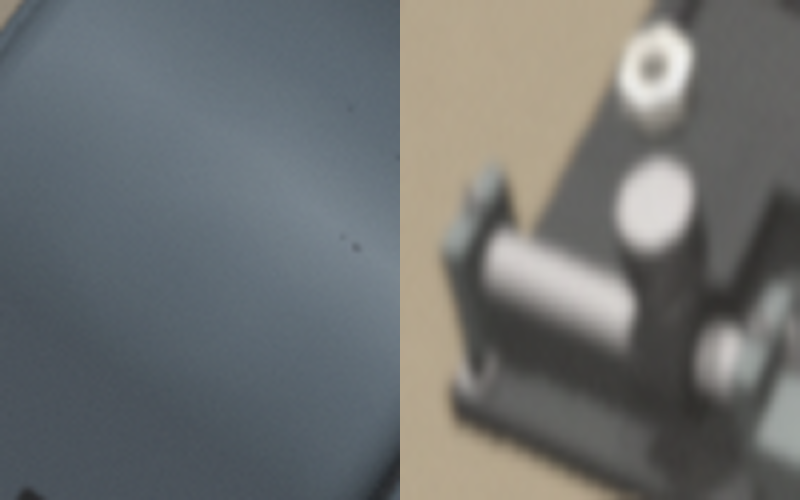

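The side crop shows no ring visible either side of the collar, so it is at or very near the near ring. The top view is blocked and I'll check it numerically later. Next I'll fetch the single bridge.

>>> carry_out --rows '[[[-6,4.5,20,0,0,0],[-6,4.5,60,0,0,0],[-6,4.5,90,0,0,0],[-6,4.5,105,0,0,0],[-6,4.5,113,0,0,0],[-6,4.5,116.5,0,0,0],[-6,4.5,116.5,0,0,0],[-6,4.5,116.5,0,0,0]]]' --fingers 0.5

```text
time: 32.4
position: [0.6148, -0.3395, 0.0809]
tool_rot: [0.707, 0.707, 0.0, 0.002]
ft_force: [0.0, -0.3, -0.7]
grip_width: 0.0435
```

>>> carry_out --rows '[[[0,0,0,0,0,0],[0,0,0,0,0,0],[0,0,0,0,0,0],[0,0,0,0,0,0],[0,0,0,0,0,0],[0,0,0,0,0,0]]]' --fingers 0.2

```text
time: 33.0
position: [0.6141, -0.3392, 0.08]
tool_rot: [0.707, 0.707, -0.0, 0.001]
ft_force: [-0.9, 0.4, 5.0]
grip_width: 0.028
```

```bash
python3 go.py 548 62 160 0 548 62 114.4 0
```

```text
t 33.0 pos [ 614.1 -339.2   80. ] yaw 0.03 tilt [-0.0012  0.0007] F [-0.9  0.4  5. ] w 28.0 q [-0.66  0.88  1.35 -0.    0.9  -0.66]
[401.1, -65.8, -80.5, 0.0, 0.01, 0.0]
[401.2, -65.8, -34.9, 0.0, 0.01, 0.0]
```

>>> carry_out --rows '[[[0,0,-40,0,0,0],[0,0,-80,0,0,0],[0,0,-100,0,0,0],[50,-8,-100,0,0,0],[399.4,-65.6,-100,0,0,0],[399.4,-65.6,-100,0,0,0],[399.4,-65.6,-100,0,0,0],[399.4,-65.6,-100,0,0,0],[399.4,-65.6,-100,0,0,0],[399.4,-65.6,-100,0,0,0],[399.4,-65.6,-100,0,0,0],[399.4,-65.6,-100,0,0,0],[399.4,-65.6,-100,0,0,0],[399.4,-65.6,-80,0,0,0],[399.4,-65.6,-65,0,0,0],[399.4,-65.6,-60,0,0,0],[399.4,-65.6,-60,0,0,0],[399.4,-65.6,-60,0,0,0],[399.4,-65.6,-60,0,0,0]]]'

```text
time: 34.9
position: [0.5488, 0.0599, 0.1397]
tool_rot: [0.707, 0.707, 0.0, 0.001]
ft_force: [0.2, 0.3, -0.7]
grip_width: 0.028
```

```bash
python3 go.py 548 60.3 115.8 0.03; python3 - <<'E'
from h import *
grab('side','u2')
a=cv2.imread('pics/u2.png')[200:370,170:340];cv2.imwrite('pics/u2.png',cv2.resize(a,(550,550),interpolation=2))
E
```

```text
t 34.9 pos [548.8  59.9 139.7] yaw -0.02 tilt [-0.0008  0.0019] F [ 0.2  0.3 -0.7] w 28.0 q [-0.09  0.65  1.74 -0.    0.74 -0.09]
[0.4, -0.9, 23.9, 0.01, 0.01, -0.01]
```

View pics/u2.png

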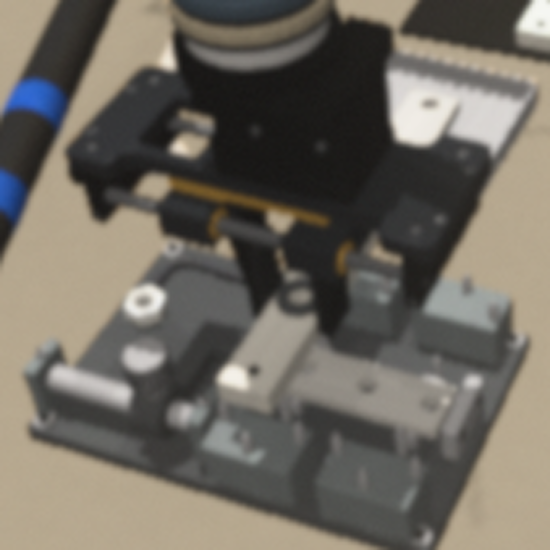

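The bridge is level over its posts, and the knob clears the gripper. I'll lower it and watch the force.

>>> carry_out --rows '[[[0.3,-0.5,8,0,0,0],[0.3,-0.5,14,0,0,0],[0.3,-0.5,18,0,0,0],[0.3,-0.5,21,0,0,0],[0.3,-0.5,23,0,0,0],[0.3,-0.5,24,0,0,0],[0.3,-0.5,24,0,0,0],[0.3,-0.5,24,0,0,0]]]'

```text
time: 35.75
position: [0.5474, 0.0608, 0.1159]
tool_rot: [0.707, 0.707, -0.0, 0.0]
ft_force: [-2.1, 0.2, 5.4]
grip_width: 0.0277
```

>>> carry_out --rows '[[[0,0,0,0,0,0],[0,0,0,0,0,0],[0,0,0,0,0,0]]]'

```text
time: 36.05
position: [0.5474, 0.0608, 0.1159]
tool_rot: [0.707, 0.707, -0.0, 0.0]
ft_force: [-2.2, -0.8, 5.5]
grip_width: 0.0279
```

Seated at the expected height. I'll release it and go for the twin.

>>> carry_out --rows '[[[0,0,0,0,0,0],[0,0,0,0,0,0],[0,0,0,0,0,0],[0,0,0,0,0,0],[0,0,-20,0,0,0],[0,0,-60,0,0,0],[-40,0,-70,0,0,0],[-398,-4.5,-70,0,0,0],[-398,-4.5,-70,0,0,0],[-398,-4.5,-70,0,0,0],[-398,-4.5,-70,0,0,0],[-398,-4.5,-70,0,0,0],[-398,-4.5,-70,0,0,0],[-398,-4.5,-70,0,0,0],[-398,-4.5,-70,0,0,0],[-398,-4.5,-70,0,0,0],[-398,-4.5,-70,0,0,0],[-398,-4.5,-70,0,0,0]]]' --fingers 0.5

```text
time: 37.85
position: [0.5432, -0.3349, 0.185]
tool_rot: [0.706, 0.708, -0.0, -0.001]
ft_force: [-0.4, -0.3, 0.0]
grip_width: 0.0436
```

```bash
python3 go.py 542.8 -337.1 78.5 0
```

```text
t 37.9 pos [ 543.2 -334.9  185. ] yaw 0.14 tilt [ 0.001  -0.0011] F [-0.4 -0.3  0. ] w 43.6 q [-0.73  0.67  1.49  0.    0.98 -0.73]
[-2.3, -0.3, 106.5, -0.01, -0.01, 0.02]
```

>>> carry_out --rows '[[[-1,-0.5,40,0,0,0],[-1,-0.5,70,0,0,0],[-1,-0.5,90,0,0,0],[-1,-0.5,100,0,0,0],[-1,-0.5,105,0,0,0],[-1,-0.5,106.5,0,0,0],[-1,-0.5,106.5,0,0,0],[-1,-0.5,106.5,0,0,0]]]'

```text
time: 38.65
position: [0.5434, -0.3387, 0.08]
tool_rot: [0.707, 0.707, -0.0, 0.001]
ft_force: [1.2, -0.3, -0.1]
grip_width: 0.0431
```

>>> carry_out --rows '[[[0,0,0,0,0,0],[0,0,0,0,0,0],[0,0,0,0,0,0],[0,0,0,0,0,0],[0,0,0,0,0,0],[0,0,0,0,0,0]]]' --fingers 0.2

```text
time: 39.25
position: [0.5429, -0.3385, 0.0792]
tool_rot: [0.707, 0.707, -0.0, 0.0]
ft_force: [-0.3, -0.3, 3.5]
grip_width: 0.028
```

```bash
python3 go.py 484.1 62.5 113.3 0
```

```text
t 39.2 pos [ 542.9 -338.5   79.2] yaw 0.03 tilt [-0.001   0.0004] F [-0.3 -0.3  3.5] w 28.0 q [-0.73  0.83  1.53 -0.    0.79 -0.73]
[401.0, -58.5, -34.5, 0.0, 0.01, 0.0]
```

>>> carry_out --rows '[[[0,0,-40,0,0,0],[0,0,-80,0,0,0],[0,0,-100,0,0,0],[50,-8,-100,0,0,0],[399.6,-58.7,-100,0,0,0],[399.6,-58.7,-100,0,0,0],[399.6,-58.7,-100,0,0,0],[399.6,-58.7,-100,0,0,0],[399.6,-58.7,-100,0,0,0],[399.6,-58.7,-100,0,0,0],[399.6,-58.7,-100,0,0,0],[399.6,-58.7,-100,0,0,0],[399.6,-58.7,-100,0,0,0],[399.6,-58.7,-80,0,0,0],[399.6,-58.7,-65,0,0,0],[399.6,-58.7,-60,0,0,0],[399.6,-58.7,-60,0,0,0],[399.6,-58.7,-60,0,0,0],[399.6,-58.7,-60,0,0,0]]]'

```text
time: 41.15
position: [0.4846, 0.0608, 0.1391]
tool_rot: [0.707, 0.707, 0.0, 0.001]
ft_force: [0.1, 0.2, -1.6]
grip_width: 0.0276
```

```bash
python3 go.py 484.2 61.1 115.2 0
```

```text
t 41.1 pos [484.6  60.8 139.1] yaw -0.02 tilt [-0.0008  0.0017] F [ 0.1  0.2 -1.6] w 27.6 q [-0.1   0.61  1.9  -0.    0.63 -0.1 ]
[0.4, -0.4, 23.9, 0.01, 0.01, -0.0]
```

>>> carry_out --rows '[[[0.3,-0.3,8,0,0,0],[0.3,-0.3,14,0,0,0],[0.3,-0.3,18,0,0,0],[0.3,-0.3,21,0,0,0],[0.3,-0.3,23,0,0,0],[0.3,-0.3,24,0,0,0],[0.3,-0.3,24,0,0,0],[0.3,-0.3,24,0,0,0],[0.3,-0.3,24,0,0,0],[0.3,-0.3,24,0,0,0]]]'

```text
time: 42.15
position: [0.4835, 0.0617, 0.1151]
tool_rot: [0.707, 0.707, -0.0, 0.0]
ft_force: [-1.6, -0.5, 5.7]
grip_width: 0.028
```

>>> carry_out --rows '[[[0,0,0,0,0,0],[0,0,0,0,0,0],[0,0,0,0,0,0],[0,0,0,0,0,0],[0,0,-20,0,0,0],[0,0,-60,0,0,0],[0,0,-90,0,0,0],[-240,-60,-90,0,0,0],[-240,-60,-90,0,0,0],[-240,-60,-90,0,0,0],[-240,-60,-90,0,0,0],[-240,-60,-90,0,0,0],[-240,-60,-90,0,0,0],[-240,-60,-90,0,0,0],[-240,-60,-90,0,0,0],[-240,-60,-90,0,0,0]]]' --fingers 0.47

```text
time: 43.75
position: [0.4237, -0.1767, 0.2045]
tool_rot: [0.706, 0.708, -0.0, -0.0]
ft_force: [-0.3, -1.1, -0.5]
grip_width: 0.0409
```

```bash
python3 go.py; python3 - <<'E'
from h import *
c=grab('top','v1top');s=grab('side','v1side')
a=cv2.imread('pics/v1top.png')[145:270,200:300];b=cv2.imread('pics/v1side.png')[200:370,170:340]
cv2.imwrite('pics/v1.png',np.hstack([cv2.resize(a,(400,500),interpolation=2),cv2.resize(b,(400,500),interpolation=2)]))
mn=c["color"].min(2)
print("knob top",blobs(c,mn>130,(212,168,232,188),.075,20))
print("bar",mn[160:202,223].tolist())
for t in(140,160):print(t,blobs(c,mn>t,(218,195,238,255),.056,30),blobs(c,mn>t,(258,195,278,255),.056,30))
print("sidebar depth of bridges",[c["depth"][v,u].round(4) for u,v in[(228,211),(268,211),(228,241),(268,241)]],[np.load('top0.npz')["depth"][v,u].round(4) for u,v in[(228,211),(268,211),(228,241),(268,241)]])
E
```

```text
t 43.8 pos [ 423.7 -176.7  204.5] yaw 0.16 tilt [ 0.0001 -0.0005] F [-0.3 -1.1 -0.5] w 40.9 q [-0.64  0.45  1.93 -0.    0.76 -0.64]
knob top [(array([620.3, 114.9]), array([38.1, 21.2]), -10.6)]
bar [173, 172, 172, 175, 175, 176, 177, 177, 177, 177, 178, 178, 179, 179, 180, 179, 168, 149, 162, 189, 195, 197, 197, 182, 144, 91, 52, 45, 60, 96, 126, 154, 183, 187, 187, 176, 142, 120, 122, 103, 71, 84]
140 [(array([488.8, 102. ]), array([39.6, 35.6]), -89.4), (array([550.6, 102.6]), array([40.5, 29.7]), 89.3)] [(array([489.2,  18.7]), array([39.6, 35.5]), -89.9), (array([553.6,  18.8]), array([39.9, 34. ]), 89.9)]
160 [(array([486.3, 102. ]), array([40.1, 27.2]), 89.2), (array([549.6, 102.6]), array([40.4, 27.6]), 89.3)] [(array([486.5,  19.1]), array([40.1, 27.7]), -87.4), (array([550.5,  19.9]), array([37.8, 27.7]), 89.9)]
sidebar depth of bridges [np.float32(1.0175), np.float32(1.0143), np.float32(1.0052), np.float32(1.0089)] [np.float32(1.0138), np.float32(1.0105), np.float32(1.0043), np.float32(1.008)]
```

View pics/v1.png

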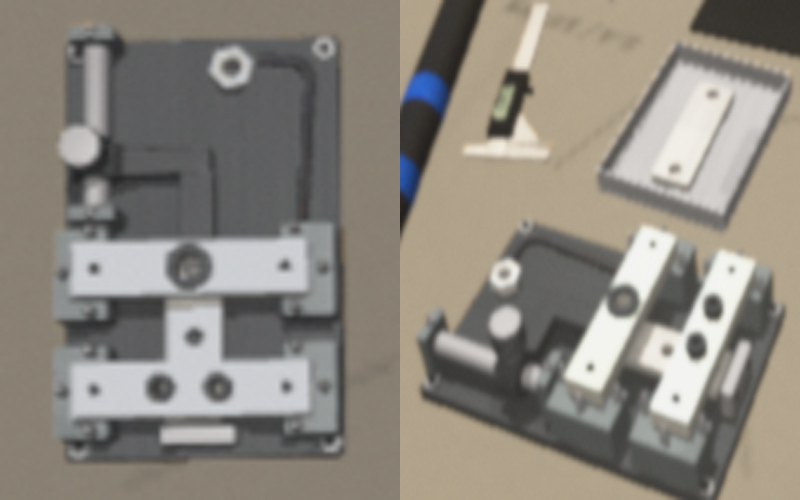

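The top view shows both bridges back at the same pixels as at the start, and the short plate's hole centred under them. The collar's dark edge is at row ~188.5, against 188.2 for the ring, and the long plate lies flat in the tray. Handing in.

```bash
python3 -c "
from rig import robot
print(robot.hand_in())"
```

```text
the job is handed in; nothing more can be done
None
```

The changeover is done and handed in at about 44 s of the 141 s allowed; `hand_in` gives no verdict.

**What I did**
- I laid both bridges side by side on the mat and put the long plate in the tray.
- I laid the short plate in the nest, and slid the stop 37 mm towards the nest by its knob.
- I set each bridge back on its own posts. The gripper ended open and clear of everything.

**Last checks**
- **Bridges:** edges and centres match the starting image within about 1 mm for three of the four bar ends. The fourth, the twin's -y end, measured up to 1 mm off in position and about 3° off in angle, probably mask noise. Both seated at the expected height with about 5 N of contact.
- **Depth:** readings at the single bridge differ from the start by about 4 mm, and at the twin by about 1 mm. I put that down to depth noise and did not look further into it.
- **Short plate:** it lies level between the side dowels. I released it within about 0.5 mm of the nest centre I had estimated. My attempt to measure it by mask failed because of shadow, so its final place was confirmed only by eye in the images.
- **Stop:** in the top view the collar face is within about 1–2 mm of the near ring. The knob-based estimate gives the same result, and the tolerance is 5 mm. I did not cross-check this numerically in the side view.
- **Long plate:** it appears flat in the tray.

The two cameras disagreed by about 3–4 mm in x. I corrected for that using the positions measured when the gripper closed on the parts.

I viewed 15 pictures, one over the budget of 14.

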